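Load and stack a two-tier parts rack

ROBOT

A 6-joint arm with a two-finger parallel gripper is mounted at the origin on a cart in front of the work surface, level with it; the furniture and walls round the work are solid. World frame = base frame: x ahead of the robot, y to its left, z up, the work surface at z = 0. Lengths are in m, angles in rad, forces in N, time in s.
With the tool pointing down it reaches from about 0.4 to 0.925 m from the base axis. Payload 12.5 kg.
Tool frame: the origin (TCP) lies at the very end of the fingers, on their centre line; the grasp point (between the pads) lies hold_point_z behind it (hold_point_z is the distance from the TCP to the grasp point, in m); z points along the fingers, y is the line along which they close (so a half turn about z gives the same grasp; the last joint's range is limited). The gripper opens to 95 mm and grips with 3 to 60 N. Pads are 20 mm wide; open, the fingers measure 119 mm over their backs; the gripper's body (75 mm by 180 mm) begins 59 mm behind the grasp point.
Start: joints at [1.13, 0.491, 1.559, -0, 1.092, -0.106], TCP at [0.205, 0.59, 0.215] pointing down, gripper open.
Joint ranges: [-3.1, 3.1], [-0.84, 2.19], [0.05, 2.79], [-1.13, 4.28], [0.06, 2.93], [-2.69, 2.69]. Speed limits (rad/s): [2.22, 2.22, 2.79, 3.14, 3.14, 3.14].

INTERFACE

Orientations are given as a rotation vector (axis times angle).
In Python, from rig import read_state, read_camera, camera_model, hand_in, hold_point_z gives the robot as it stands.
- The arm moves only by the tool play_rows, never from a script. Its argument "commands" is a list of rows, each a list of 2 entries, a list of its own where there are three numbers: the shift along the world's x, y, z normalised to -1 to 1, where 1 is 40 cm, then the turn, a rotation vector about the world's x, y, z normalised to -1 to 1, where 1 is 180 degrees. A call has 1 to 12 rows; each row is the pose to reach, as a shift and turn from the pose commanded when the call began, turning the shorter way round; what a row does not reach only later rows make up. A row lasts 1/8 s, in which the tool goes at most 62.5 mm and 10.7 degrees, less where a joint would pass 70% of its speed; a pose out of reach is approached as far as the arm can. A call with a number of a shift or a turn outside -1 to 1 is refused whole. A call with a gripper value outside its range is refused whole. "hand" is the opening, from 0 (shut) to 1 (fully open), set as the call begins (left out, the last holds). The fingers move at their own pace and stop on an object; "squeeze" is the grip in N (left out, the last holds). Time passes only in rows, so rows that repeat a pose let the fingers close. It gives the time, the measured TCP pose, the force, the opening and the grip force at its end, in the units of the state.
- read_state(): the state, without advancing time (a new reading comes with each control period).
- read_camera(name): name is "scene" or "top"; returns (picture, depth): 420x560x3 uint8, red, green, blue; 420x560 float32, m along the optical axis (not along the pixel's ray), 0 where there is no reading.
- camera_model(name): a dict with "camera_matrix" (3x3 intrinsics, pixels), "R" (3x3) and "t" (3): a world point X has camera coordinates R X + t. Camera axes: x right, y down, z forward; pixel columns grow to the right and rows downward; lengths in m; the calibration is good to about 2 mm. A picture is of the moment at which its call begins. camera_model takes no time and is no camera call.
- hand_in(): hands the job in; it is judged then, once.
The state is a dict: "time_s": time; "joints": joint angles; "dq": joint speeds; "tau": joint torques, N m; "ee_pos": TCP position; "ee_rot": TCP orientation; "force": force on the tool from outside, world axes, zero at the start; "ft_torque": the same for the moment, N m; "width": finger opening in m; "gripper_force": force on a finger pad.
Only numpy, scipy, OpenCV 4.12 (cv2) and the standard library are available. Lean on these libraries where they do the work, as an engineer would, in place of code of your own. Each camera call takes 0.05 s, during which the arm holds its last target. There are 200 camera calls.

TASK

Put the small card box flat inside the low tray that is fixed to the bench, then stack the legged tray on top, so that all four of its legs are fully home in the low tray's corner sockets and the box lies on the lower tier. Leave the other things on the bench where they are.

Things in the scene. Friction and masses are not known exactly. Their poses are not given: they have to be found in the camera images.
- box_centre (a point): centre of the small plain brown card box, 55 (its x) x 85 (its y) x 35 mm high, closed and rigid, about 0.12 kg, lying on the bench; the point is half-way up (17.5 mm above its underside). Its z is up.
- low_tray_floor (a point): centre of the floor (upper face, 12 mm above the bench) of the low aluminium tray fixed to the bench: 150 (its x) x 200 (y) mm, rim 12 mm above this floor. At each corner, x = +-65, y = +-90 mm from this point, an upright square steel socket: 14 mm inside, straight for 16 mm up from the floor, then flaring to a 22 mm mouth (about 27 mm outside) 24 mm above it; its bottom is the tray floor. z up
- tray_handle (a point): centre of the handle bar of the loose aluminium tray on four legs, 150 (its x) x 200 (y) mm, about 0.55 kg, balanced under the handle. Black straight bar along y over the whole tray, 12 mm wide (x), 16 mm high; this point is 126 mm above the leg tips and 57 mm above the tray's floor, open between; the rim's top is 43 mm below this point, the corner caps' 38 mm. z up
- tray_feet (a point): same legged tray and axes: point midway between its four leg tips and level with them, 126 mm straight below tray_handle. Legs at x = +-65, y = +-90 mm from it, round steel, 10 mm thick, tapering to 5 mm over the last 7 mm; the tray's underside is 65 mm above the tips. Fully home, this point meets low_tray_floor; either way round (half a turn) fits
- red_screwdriver: bystander: screwdriver with a red handle, 145 mm long, lying on the bench; origin at its underside; to be left alone
- hex_key: bystander: bent steel hex key, 107 x 30 x 6 mm, lying on the bench; to be left alone
- spool: bystander: reel of solder, 64 mm across, 40 mm high; origin at its underside; to be left alone
- marker: bystander: pen, 137 mm long, lying on the bench; to be left alone
- black_tape: bystander: roll of black tape, 62 mm across, 20 mm high; to be left alone
There are look-alikes about, which are no part of the job. There is more than one size of the part that bears box_centre; the job needs the middle-sized.

How it is judged:
By the outcome, as a careful person would: the job done as asked, in the order asked, and still so for the second after the job is handed in, with the robot touching nothing.
It also fails if it takes over 64 s, if anything falls off the work surface, if the arm or the gripper's body presses on something with over 40 N, if the wrist force passes 120 N, or if a joint passes its speed limit or range.

## Working session

There is one attempt and no reset: what is moved stays moved. The work goes in short steps, Python scripts to look and compute and a tool call to move; the robot and the scene stay as the last step left them, time stands still between calls to the robot, and variables do not carry over. Pictures are saved under pics/ and viewed, at most 10 in all, crops included, and the job is handed in when it is done.

Besides the shell and the picture viewer there is one more tool, called after "Request:" in YAML: its name, and indented under it one key for each argument. play_rows: Moves the arm, as the interface text tells. Scaled input: -1 to 1 covers 40 cm each way for a shift and 180 degrees each way for a turn. Its arguments: {"type":"object","properties":{"commands":{"type":"array","items":{"type":"array"}},"hand":{"type":"number"},"squeeze":{"type":"number"}},"required":["commands"]}

```bash
mkdir -p pics; ls
cat > h.py <<'E'
import numpy as np, cv2
from rig import *
def pts(name,save=None):
    im,d=read_camera(name); m=camera_model(name)
    K=m["camera_matrix"];R=np.array(m["R"]);t=np.array(m["t"])
    v,u=np.mgrid[:d.shape[0],:d.shape[1]]
    c=np.stack([(u-K[0][2])/K[0][0]*d,(v-K[1][2])/K[1][1]*d,d],-1)
    P=(c-t)@R
    P[d==0]=np.nan
    if save: cv2.imwrite(save,im[...,::-1])
    return im,P
E
python3 - <<'E'
from h import *
for n in("top","scene"):
    im,P=pts(n,f"pics/{n}0.png"); np.savez(f"{n}0.npz",im=im,P=P)
    m=camera_model(n);print(n,-np.array(m["R"]).T@m["t"],np.array(m["R"])[2],m["camera_matrix"][0][0])
print(read_state(),hold_point_z)
E
```

```text
pics
top [ 0.25582164 -0.05545486  1.9314812 ] [ 0.17122652 -0.00523609 -0.98521777] 514.066670134974
scene [ 0.08827047 -0.99799034  1.09317938] [ 0.34956562  0.63743991 -0.68663982] 504.91112179596433
{'time_s': 0.1, 'joints': array([ 1.13039188e+00,  4.91496325e-01,  1.55935674e+00,  3.97936379e-05,
        1.09168512e+00, -1.05573102e-01]), 'dq': array([ 0.00016346, -0.0024062 , -0.00086476, -0.00048772,  0.00339063,
        0.00121886]), 'tau': array([ 2.45821029e-03, -6.13621473e+01, -2.58608258e+01,  6.93506864e-02,
        4.70368832e-02, -3.35136633e-05]), 'ee_pos': array([0.20525155, 0.59013077, 0.21413296]), 'ee_rot': array([-5.23478624e-01, -3.09737909e+00,  1.41515930e-03]), 'force': array([ 0.11245726, -0.06112287,  0.49436639]), 'ft_torque': array([0.00214102, 0.0421779 , 0.00653884]), 'gripper_force': 0.0, 'width': 0.09502950756768785} 0.0188
```

View pics/top0.png

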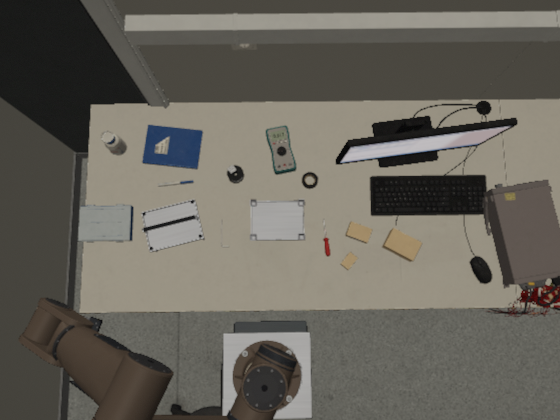

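View pics/scene0.png

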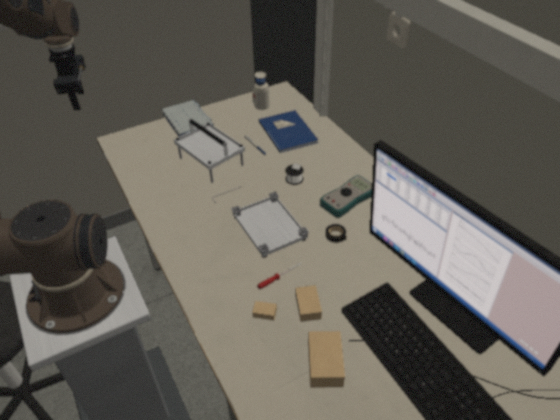

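The top view shows the legged tray at (173,225), the low tray at (278,220) and card boxes at (359,232), (349,261) and (404,244). The scene view agrees. The box at (359,232) looks like the middle size; I'll measure them all.

Run:
```python
from h import *
from scipy import ndimage as nd
for n in("top","scene"):
    f=np.load(n+"0.npz");im=f["im"].astype(int);P=f["P"]
    print(n)
    # brown boxes
    hsv=cv2.cvtColor(f["im"],cv2.COLOR_RGB2HSV)
    z=P[...,2]
    m=(z>.012)&(z<.09)&(P[...,1]<-.15)&(P[...,1]>-.75)&(P[...,0]>.3)&(P[...,0]<.65)&(hsv[...,1]>80)&(hsv[...,0]<25)
    L,k=nd.label(m)
    for i in range(1,k+1):
        q=P[L==i]
        if len(q)<60: continue
        zt=np.percentile(q[:,2],80); top=q[abs(q[:,2]-zt)<.006]
        r=cv2.minAreaRect((top[:,:2]*1000).astype(np.float32))
        print("box",len(q),"ztop",zt.round(4),r)
    # handle: dark, high
    v=f["im"].max(-1)
    m=(z>.09)&(z<.15)&(P[...,1]>.1)&(P[...,1]<.75)&(P[...,0]>.25)&(P[...,0]<.75)
    L,k=nd.label(m,np.ones((3,3)))
    for i in range(1,k+1):
        q=P[L==i]
        if len(q)<30: continue
        print("handle",len(q),np.median(q[:,2]).round(4),cv2.minAreaRect((q[:,:2]*1000).astype(np.float32)))
    m=(z>.055)&(z<.1)&(P[...,1]>.2)&(P[...,1]<.65)&(P[...,0]>.3)&(P[...,0]<.72)
    L,k=nd.label(m,np.ones((3,3)))
    for i in range(1,k+1):
        q=P[L==i]
        if len(q)<30: continue
        print("legged",len(q),np.median(q[:,2]).round(4),cv2.minAreaRect((q[:,:2]*1000).astype(np.float32)))
    m=(z>.006)&(z<.05)&(P[...,1]>-.16)&(P[...,1]<.15)&(P[...,0]>.38)&(P[...,0]<.66)
    L,k=nd.label(m,np.ones((3,3)))
    for i in range(1,k+1):
        q=P[L==i]
        if len(q)<30: continue
        print("low",len(q),np.median(q[:,2]).round(4),cv2.minAreaRect((q[:,:2]*1000).astype(np.float32)))
    m=(z>.028)&m
    L,k=nd.label(m,np.ones((3,3)))
    for i in range(1,k+1):
        q=P[L==i]
        if len(q)<4: continue
        print("sock",len(q),q.mean(0).round(4),(q.min(0)+q.max(0))/2)
im=cv2.imread("pics/top0.png")
cv2.imwrite("pics/crop1.png",cv2.resize(im[185:275,130:430],None,fx=2.66,fy=2.66,interpolation=cv2.INTER_CUBIC))
```

```text
top
box 314 ztop 0.0384 ((511.4365234375, -345.958740234375), (80.37101745605469, 53.96553421020508), 69.29624938964844)
box 697 ztop 0.0519 ((461.3246765136719, -504.00628662109375), (115.32408142089844, 76.01103210449219), 60.44941711425781)
box 62 ztop 0.021 ((459.6123046875, -226.738525390625), (63.661216735839844, 14.445866584777832), 8.278899192810059)
box 126 ztop 0.0282 ((405.52471923828125, -306.2328186035156), (32.78610610961914, 53.83680725097656), 50.47211837768555)
handle 222 0.1327 ((537.6378784179688, 337.40142822265625), (15.79339599609375, 195.73802185058594), 14.60824966430664)
legged 2086 0.0697 ((538.5696411132812, 337.85113525390625), (153.81643676757812, 201.848388671875), 13.716537475585938)
low 1920 0.0131 ((559.8775634765625, -41.08148956298828), (214.2323455810547, 167.150146484375), 88.24906158447266)
sock 4 [ 0.637  -0.1318  0.0335] [ 0.63671579 -0.13178806  0.03238708]
sock 29 [0.6241 0.0474 0.0336] [0.62537272 0.04705721 0.03353421]
sock 10 [ 0.6226 -0.1262  0.035 ] [ 0.62463918 -0.12940583  0.03501867]
sock 5 [ 0.6267 -0.1441  0.0321] [ 0.62620802 -0.14
[... 570 characters left out ...]
0615234375), (120.24051666259766, 75.30780029296875), 61.0438117980957)
handle 282 0.1305 ((538.406982421875, 337.457275390625), (19.158674240112305, 197.6774139404297), 13.998795509338379)
legged 1675 0.0707 ((538.833251953125, 338.1647644042969), (157.75015258789062, 212.8037109375), 14.41270923614502)
low 2710 0.0138 ((568.5181274414062, -34.6861572265625), (167.10171508789062, 228.1222686767578), 0.44005128741264343)
sock 42 [0.6292 0.0474 0.0337] [0.62700206 0.04792263 0.03506758]
sock 47 [0.4984 0.0482 0.0333] [0.49736734 0.04776647 0.03414798]
sock 51 [ 0.6294 -0.1322  0.0335] [ 0.62881807 -0.13306358  0.03425641]
sock 50 [ 0.4994 -0.1321  0.0341] [ 0.49776514 -0.1344254   0.03489271]
```

View pics/crop1.png

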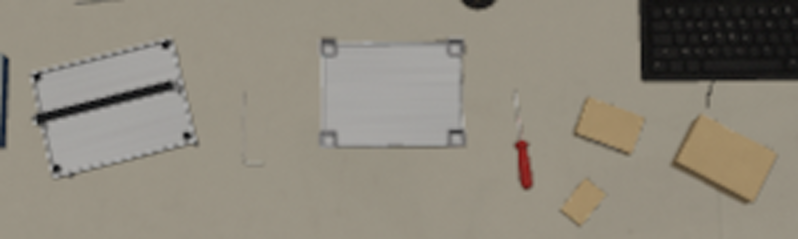

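The crop confirms it: the box at about (609,124) is the middle one, at 85x55x36 mm. Its centre is (0.512,-0.347) and its long axis points at 69°. The low tray is centred near (0.562,-0.043) with yaw about 0. The handle is at (0.538,0.337) with yaw about 14°. Next I move to the box.

Request:
play_rows:
  commands:
    - [[0.74,-0.975,0],[0,0,-0.25]]
    - [[0.74,-0.975,0],[0,0,-0.25]]
    - [[0.74,-0.975,0],[0,0,-0.25]]
    - [[0.74,-0.975,0],[0,0,-0.25]]
    - [[0.74,-0.975,0],[0,0,-0.25]]
    - [[0.74,-0.975,0],[0,0,-0.25]]
    - [[0.74,-0.975,0],[0,0,-0.25]]
    - [[0.74,-0.975,0],[0,0,-0.25]]
    - [[0.74,-0.975,0],[0,0,-0.25]]
    - [[0.74,-0.975,0],[0,0,-0.25]]

```text
time_s: 1.35
ee_pos: [0.5009, 0.2005, 0.2144]
ee_rot: [-1.669, -2.661, 0.001]
force: [-0.6, 0.5, 0.6]
width: 0.095
gripper_force: 0.0
```

Request:
play_rows:
  commands:
    - [[0.03,-0.99,-0.1],[0,0,-0.26]]
    - [[0.03,-0.99,-0.1],[0,0,-0.26]]
    - [[0.03,-0.99,-0.1],[0,0,-0.26]]
    - [[0.03,-0.99,-0.1],[0,0,-0.26]]
    - [[0.03,-0.99,-0.1],[0,0,-0.26]]
    - [[0.03,-0.99,-0.1],[0,0,-0.26]]
    - [[0.03,-0.99,-0.1],[0,0,-0.26]]
    - [[0.03,-0.99,-0.1],[0,0,-0.26]]
    - [[0.03,-0.99,-0.1],[0,0,-0.26]]
    - [[0.03,-0.99,-0.1],[0,0,-0.26]]

```text
time_s: 2.6
ee_pos: [0.5135, -0.1941, 0.1749]
ee_rot: [2.587, 1.782, 0.0]
force: [-1.0, -0.4, -0.2]
width: 0.0951
gripper_force: 0.0
```

Request:
play_rows:
  commands:
    - [[-0.002,-0.38,-0.2],[0,0,0]]
    - [[-0.002,-0.38,-0.2],[0,0,0]]
    - [[-0.002,-0.38,-0.2],[0,0,0]]
    - [[-0.002,-0.38,-0.2],[0,0,0]]
    - [[-0.002,-0.38,-0.2],[0,0,0]]

```text
time_s: 3.22
ee_pos: [0.5128, -0.3465, 0.095]
ee_rot: [-2.588, -1.781, -0.0]
force: [-0.7, 0.5, -0.3]
width: 0.0951
gripper_force: 0.0
```

Run:
```python
from h import *
im,P=pts("scene")
c=im[200:400,200:400]
cv2.imwrite("pics/crop2.png",cv2.resize(c[...,::-1],None,fx=3,fy=3,interpolation=cv2.INTER_CUBIC))
```

```text
(no output)
```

View pics/crop2.png

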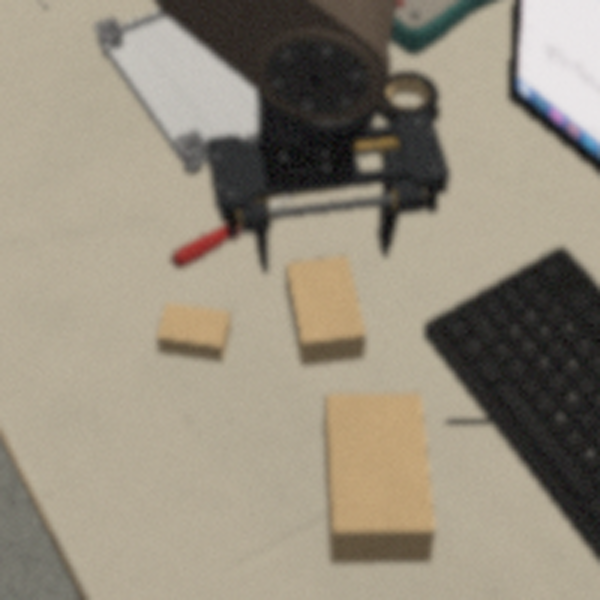

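The open fingers, with tips at crop (265,268) and (385,252), straddle the middle box at (325,310) with clearance on both sides. I'll lower in stages and grip.

Request:
play_rows:
  commands:
    - [[0,0,-0.1],[0,0,0]]
    - [[0,0,-0.18],[0,0,0]]
    - [[0,0,-0.225],[0,0,0]]
    - [[0,0,-0.225],[0,0,0]]

```text
time_s: 3.78
ee_pos: [0.5127, -0.3468, 0.0045]
ee_rot: [-2.587, -1.781, 0.0]
force: [-0.5, 0.1, 0.5]
width: 0.0951
gripper_force: 0.0
```

Request:
play_rows:
  commands:
    - [[0,0,0],[0,0,0]]
    - [[0,0,0],[0,0,0]]
    - [[0,0,0],[0,0,0]]
    - [[0,0,0],[0,0,0]]
    - [[0,0,0],[0,0,0]]
    - [[0,0,0],[0,0,0]]
    - [[0,0,0],[0,0,0]]
    - [[0,0,0],[0,0,0]]
  hand: 0.4
  squeeze: 15

```text
time_s: 4.78
ee_pos: [0.5128, -0.3479, 0.0049]
ee_rot: [2.588, 1.779, 0.0]
force: [0.8, -0.4, 6.3]
width: 0.0548
gripper_force: 15.0
```

Request:
play_rows:
  commands:
    - [[0,0,0.1],[0,0,0]]
    - [[0,0,0.2],[0,0,0]]
    - [[0.04,0.19,0.2],[0,0,0.03]]
    - [[0.06,0.3,0.2],[0,0,0.06]]
    - [[0.08,0.4,0.2],[0,0,0.09]]
    - [[0.1,0.52,0.2],[0,0,0.117]]
    - [[0.12,0.64,0.2],[0,0,0.117]]
    - [[0.123,0.74,0.2],[0,0,0.117]]
    - [[0.123,0.76,0.2],[0,0,0.117]]
    - [[0.123,0.76,0.2],[0,0,0.117]]

```text
time_s: 6.02
ee_pos: [0.5615, -0.0436, 0.0844]
ee_rot: [-2.219, -2.224, 0.001]
force: [0.4, 0.4, -0.4]
width: 0.055
gripper_force: 15.0
```

Request:
play_rows:
  commands:
    - [[0,0,-0.08],[0,0,0]]
    - [[0,0,-0.12],[0,0,0]]
    - [[0,0,-0.15],[0,0,0]]
    - [[0,0,-0.162],[0,0,0]]
    - [[0,0,-0.166],[0,0,0]]
    - [[0,0,-0.166],[0,0,0]]

```text
time_s: 6.78
ee_pos: [0.562, -0.0437, 0.0186]
ee_rot: [2.219, 2.223, 0.001]
force: [0.1, -0.5, -1.8]
width: 0.0552
gripper_force: 15.0
```

Request:
play_rows:
  commands:
    - [[0,0,-0.003],[0,0,0]]
    - [[0,0,-0.005],[0,0,0]]
    - [[0,0,-0.005],[0,0,0]]

```text
time_s: 7.15
ee_pos: [0.5619, -0.0437, 0.0169]
ee_rot: [2.219, 2.223, 0.001]
force: [-1.6, 0.2, 5.4]
width: 0.0551
gripper_force: 15.0
```

Request:
play_rows:
  commands:
    - [[0,0,0],[0,0,0]]
    - [[0,0,0],[0,0,0]]
    - [[0,0,0],[0,0,0]]
    - [[0,0,0],[0,0,0]]
  hand: 0.78

```text
time_s: 7.65
ee_pos: [0.5618, -0.0437, 0.0162]
ee_rot: [2.22, 2.223, 0.0]
force: [-0.2, 0.2, 0.3]
width: 0.0747
gripper_force: 0.0
```

Request:
play_rows:
  commands:
    - [[0,0,0.05],[0,0,0]]
    - [[0,0,0.2],[0,0,0]]
    - [[0,0,0.35],[0,0,0]]
    - [[0,0.1,0.5],[0,0,0.05]]
    - [[0,0.25,0.5],[0,0,0.08]]
    - [[0,0.4,0.5],[0,0,0.08]]
    - [[0,0.55,0.5],[0,0,0.08]]
    - [[-0.06,0.7,0.5],[0,0,0.08]]
    - [[-0.06,0.85,0.5],[0,0,0.08]]
    - [[-0.06,0.95,0.5],[0,0,0.08]]
    - [[-0.06,0.95,0.5],[0,0,0.08]]

```text
time_s: 9.02
ee_pos: [0.537, 0.3387, 0.2157]
ee_rot: [-1.92, -2.487, 0.0]
force: [0.3, -0.8, 0.9]
width: 0.074
gripper_force: 0.0
```

Run:
```python
from h import *
from scipy import ndimage as nd
for n in("top","scene"):
    im,P=pts(n,f"pics/{n}3.png"); z=P[...,2]; print(n)
    hsv=cv2.cvtColor(im,cv2.COLOR_RGB2HSV)
    roi=(P[...,1]>-.16)&(P[...,1]<.08)&(P[...,0]>.46)&(P[...,0]<.66)
    q=P[roi&(hsv[...,1]>70)&(hsv[...,0]<25)&(z>.04)&(z<.056)]
    if len(q): print("box",len(q),q[:,2].mean().round(4),cv2.minAreaRect((q[:,:2]*1000).astype(np.float32)))
    cs=[]
    for cx,cy in [(.627,.047),(.497,.047),(.627,-.133),(.497,-.133)]:
        q=P[(z>.026)&(z<.045)&(abs(P[...,0]-cx)<.022)&(abs(P[...,1]-cy)<.022)]
        cs.append(((q.min(0)+q.max(0))/2)[:2]); print(len(q),cs[-1].round(4),q.mean(0).round(4))
    q=P[(z>.1)&(z<.15)&(P[...,1]>.2)&(P[...,1]<.46)&(P[...,0]>.45)&(P[...,0]<.62)]
    if len(q): print("handle",len(q),cv2.minAreaRect((q[:,:2]*1000).astype(np.float32)))
```

```text
top
box 282 0.0474 ((557.7847900390625, -40.64834213256836), (78.25859832763672, 54.45244598388672), 89.28340911865234)
31 [0.6225 0.0434] [0.6257 0.047  0.0335]
28 [0.4966 0.0472] [0.4975 0.0481 0.0349]
36 [ 0.6223 -0.1335] [ 0.6267 -0.1338  0.0334]
36 [ 0.4945 -0.1311] [ 0.4941 -0.1341  0.034 ]
handle 90 ((551.940185546875, 280.4419250488281), (14.5281343460083, 76.89386749267578), 15.056060791015625)
scene
box 388 0.0475 ((559.6370239257812, -43.92131805419922), (89.32645416259766, 54.90589141845703), 89.7076416015625)
51 [0.6277 0.0455] [0.6286 0.0468 0.0333]
57 [0.4985 0.0456] [0.4984 0.0473 0.0323]
59 [ 0.6243 -0.1335] [ 0.6286 -0.1325  0.0324]
63 [ 0.5012 -0.132 ] [ 0.4993 -0.1324  0.033 ]
handle 263 ((538.0728149414062, 337.7984619140625), (18.430519104003906, 197.70797729492188), 14.947098731994629)
```

View pics/scene3.png

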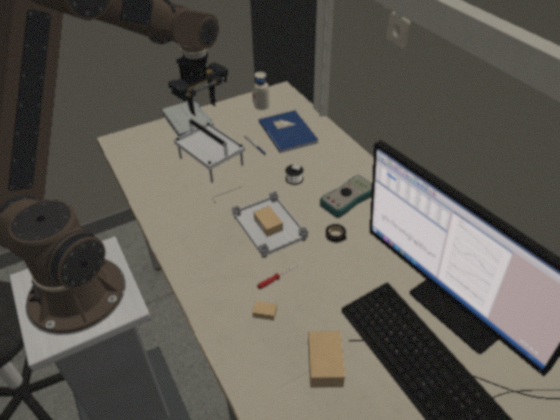

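The box lies on the low tray at (268,220), and the bystanders haven't moved. The gripper is over the legged tray's handle at (207,130), so I'll lower and grip it.

Request:
play_rows:
  commands:
    - [[0.004,-0.001,-0.1],[0,0,0]]
    - [[0.004,-0.001,-0.2],[0,0,0]]
    - [[0.004,-0.001,-0.274],[0,0,0]]
    - [[0.004,-0.001,-0.274],[0,0,0]]
    - [[0.004,-0.001,-0.274],[0,0,0]]

```text
time_s: 9.75
ee_pos: [0.5401, 0.3354, 0.108]
ee_rot: [1.925, 2.482, 0.002]
force: [0.3, 0.2, 0.1]
width: 0.0738
gripper_force: 0.0
```

Request:
play_rows:
  commands:
    - [[0,0,0],[0,0,0]]
    - [[0,0,0],[0,0,0]]
    - [[0,0,0],[0,0,0]]
    - [[0,0,0],[0,0,0]]
    - [[0,0,0],[0,0,0]]
    - [[0,0,0],[0,0,0]]
    - [[0,0,0],[0,0,0]]
    - [[0,0,0],[0,0,0]]
    - [[0,0,0],[0,0,0]]
    - [[0,0,0],[0,0,0]]
  hand: 0
  squeeze: 45

```text
time_s: 11.0
ee_pos: [0.5393, 0.3359, 0.1066]
ee_rot: [-1.924, -2.484, 0.0]
force: [1.1, 1.4, -2.1]
width: 0.0115
gripper_force: 45.0
```

Request:
play_rows:
  commands:
    - [[0,0,0.02],[0,0,0]]
    - [[0,0,0.05],[0,0,0]]
    - [[0,0,0.12],[0,0,0]]
    - [[0,0,0.22],[0,0,0]]
    - [[0,0,0.3],[0,0,0]]
    - [[0,0,0.3],[0,0,0]]

```text
time_s: 11.75
ee_pos: [0.5399, 0.3363, 0.2294]
ee_rot: [1.922, 2.482, 0.007]
force: [-0.4, -0.3, -6.5]
width: 0.0115
gripper_force: 45.0
```

Request:
play_rows:
  commands:
    - [[0.01,-0.1,0],[0,0,-0.02]]
    - [[0.02,-0.22,0],[0,0,-0.04]]
    - [[0.03,-0.34,0],[0,0,-0.06]]
    - [[0.04,-0.46,0],[0,0,-0.08]]
    - [[0.05,-0.58,0],[0,0,-0.08]]
    - [[0.061,-0.7,0],[0,0,-0.08]]
    - [[0.061,-0.8,0],[0,0,-0.08]]
    - [[0.061,-0.9,0],[0,0,-0.08]]
    - [[0.061,-0.9525,0],[0,0,-0.08]]
    - [[0.061,-0.9525,0],[0,0,-0.08]]
    - [[0.061,-0.9525,0],[0,0,-0.08]]

```text
time_s: 13.12
ee_pos: [0.5636, -0.0442, 0.2262]
ee_rot: [-2.219, -2.223, 0.0]
force: [0.1, -0.1, -5.2]
width: 0.0117
gripper_force: 45.0
```

Request:
play_rows:
  commands:
    - [[0,0,-0.1],[0,0,0]]
    - [[0,0,-0.15],[0,0,0]]
    - [[0,0,-0.15],[0,0,0]]
    - [[0,0,-0.15],[0,0,0]]

```text
time_s: 13.62
ee_pos: [0.5642, -0.0445, 0.1675]
ee_rot: [2.218, 2.223, 0.001]
force: [-0.3, -0.0, -4.1]
width: 0.0121
gripper_force: 45.0
```

Run:
```python
from h import *
s=read_state();print(s["ee_pos"],s["ee_rot"],s["force"],s["ft_torque"])
zt=s["ee_pos"][2]+.0188
for n in("top","scene"):
    im,P=pts(n,f"pics/{n}4.png"); z=P[...,2]; print(n)
    q=P[(z>zt-.07)&(z<zt-.034)&(abs(P[...,1]+.043)<.13)&(abs(P[...,0]-.563)<.12)]
    print("tray",len(q),np.median(q[:,2]),cv2.minAreaRect((q[:,:2]*1000).astype(np.float32)))
    q=P[(z>zt-.012)&(z<zt+.016)&(abs(P[...,1]+.043)<.12)&(abs(P[...,0]-.563)<.03)]
    print("handle",len(q),cv2.minAreaRect((q[:,:2]*1000).astype(np.float32)))
    if n=="scene":
        cv2.imwrite("pics/crop4.png",cv2.resize(im[150:280,200:350,::-1],None,fx=4.6,fy=4.6,interpolation=cv2.INTER_CUBIC))
```

```text
[ 0.56422602 -0.0445104   0.16749608] [2.21827883e+00 2.22323020e+00 1.14987190e-03] [-0.3238395  -0.03605916 -4.1015058 ] [-0.1012902   0.01567948 -0.01357298]
top
tray 427 0.13080166164491477 ((559.7749633789062, -43.338897705078125), (149.51580810546875, 197.85133361816406), 0.6329820156097412)
handle 42 ((562.2319946289062, -42.44970703125), (196.03070068359375, 14.867812156677246), 89.24310302734375)
scene
tray 2356 0.1318352301383619 ((562.2984619140625, -43.384124755859375), (207.30946350097656, 153.02369689941406), 89.99098205566406)
handle 246 ((561.8961791992188, -54.10468292236328), (29.483152389526367, 177.5266571044922), 5.1322550773620605)
```

View pics/crop4.png

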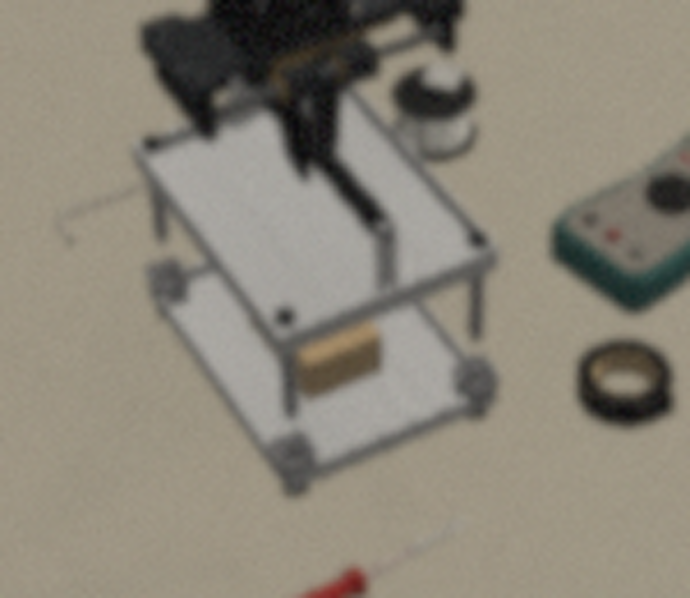

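The crop shows the four legs above their sockets, e.g. leg (290,410) over socket (293,455) and leg (477,335) over (475,385), with the box between. Both cameras put the tray within about 1 mm of the sockets. I'll nudge +1 mm in x and lower slowly while watching the force.

Request:
play_rows:
  commands:
    - [[0.0025,0.001,-0.02],[0,0,0]]
    - [[0.0025,0.001,-0.045],[0,0,0]]
    - [[0.0025,0.001,-0.06],[0,0,0]]
    - [[0.0025,0.001,-0.07],[0,0,0]]
    - [[0.0025,0.001,-0.075],[0,0,0]]
    - [[0.0025,0.001,-0.08],[0,0,0]]
    - [[0.0025,0.001,-0.08],[0,0,0]]

```text
time_s: 14.6
ee_pos: [0.5648, -0.0447, 0.1347]
ee_rot: [2.22, 2.223, 0.0]
force: [-0.1, 0.2, -4.5]
width: 0.0119
gripper_force: 45.0
```

Request:
play_rows:
  commands:
    - [[0,0,-0.005],[0,0,0]]
    - [[0,0,-0.01],[0,0,0]]
    - [[0,0,-0.015],[0,0,0]]
    - [[0,0,-0.015],[0,0,0]]

```text
time_s: 15.1
ee_pos: [0.5647, -0.0447, 0.1285]
ee_rot: [-2.22, -2.223, 0.0]
force: [0.4, 0.6, -5.1]
width: 0.0115
gripper_force: 45.0
```

Request:
play_rows:
  commands:
    - [[0,0,-0.005],[0,0,0]]
    - [[0,0,-0.01],[0,0,0]]
    - [[0,0,-0.015],[0,0,0]]
    - [[0,0,-0.015],[0,0,0]]

```text
time_s: 15.6
ee_pos: [0.5647, -0.0447, 0.1225]
ee_rot: [-2.22, -2.223, 0.0]
force: [-0.6, -0.2, -4.9]
width: 0.0114
gripper_force: 45.0
```

Request:
play_rows:
  commands:
    - [[0,0,-0.003],[0,0,0]]
    - [[0,0,-0.006],[0,0,0]]
    - [[0,0,-0.008],[0,0,0]]
    - [[0,0,-0.008],[0,0,0]]

```text
time_s: 16.1
ee_pos: [0.5647, -0.0447, 0.1194]
ee_rot: [-2.22, -2.223, -0.0]
force: [-0.0, 0.3, -5.3]
width: 0.0116
gripper_force: 45.0
```

Request:
play_rows:
  commands:
    - [[0,0,-0.002],[0,0,0]]
    - [[0,0,-0.004],[0,0,0]]
    - [[0,0,-0.004],[0,0,0]]
    - [[0,0,-0.004],[0,0,0]]

```text
time_s: 16.6
ee_pos: [0.5651, -0.0447, 0.1182]
ee_rot: [2.219, 2.222, 0.001]
force: [1.6, 0.6, 1.9]
width: 0.0116
gripper_force: 45.0
```

Contact on the floor. Add a light press, release, and rise.

Request:
play_rows:
  commands:
    - [[0,0,-0.002],[0,0,0]]
    - [[0,0,-0.002],[0,0,0]]
    - [[0,0,-0.002],[0,0,0]]

```text
time_s: 16.98
ee_pos: [0.5653, -0.0447, 0.1181]
ee_rot: [2.219, 2.222, 0.002]
force: [-0.1, 1.8, 8.0]
width: 0.0113
gripper_force: 45.0
```

Request:
play_rows:
  commands:
    - [[0,0,0],[0,0,0]]
    - [[0,0,0],[0,0,0]]
    - [[0,0,0],[0,0,0]]
    - [[0,0,0],[0,0,0]]
    - [[0,0,0],[0,0,0]]
    - [[0,0,0],[0,0,0]]
  hand: 0.6

```text
time_s: 17.73
ee_pos: [0.5648, -0.0447, 0.117]
ee_rot: [2.22, 2.223, 0.0]
force: [-1.3, 0.1, 0.3]
width: 0.0563
gripper_force: 0.0
```

Request:
play_rows:
  commands:
    - [[0,0,0.05],[0,0,0]]
    - [[0,0,0.15],[0,0,0]]
    - [[0,0,0.3],[0,0,0]]
    - [[0,0.15,0.3],[0,0,0]]
    - [[0,0.3,0.3],[0,0,0]]
    - [[0,0.45,0.3],[0,0,0]]
    - [[0,0.6,0.3],[0,0,0]]
    - [[0,0.75,0.3],[0,0,0]]
    - [[0,0.75,0.3],[0,0,0]]
    - [[0,0.75,0.3],[0,0,0]]

```text
time_s: 18.98
ee_pos: [0.5646, 0.2551, 0.2368]
ee_rot: [2.219, 2.224, -0.001]
force: [-0.3, -0.7, -0.6]
width: 0.0567
gripper_force: 0.0
```

Run:
```python
from h import *
for n in("top","scene"):
    im,P=pts(n,f"pics/{n}5.png"); z=P[...,2]; print(n)
    q=P[(z>.065)&(z<.105)&(abs(P[...,1]+.043)<.13)&(abs(P[...,0]-.563)<.12)]
    print("tray",len(q),np.median(q[:,2]),cv2.minAreaRect((q[:,:2]*1000).astype(np.float32)))
    q=q[abs(q[:,2]-np.median(q[:,2]))<.006]
    A=np.c_[q[:,:2]-[.563,-.043],np.ones(len(q))]; print("plane",np.linalg.lstsq(A,q[:,2],rcond=None)[0].round(4))
    if n=="scene":
        cv2.imwrite("pics/crop5.png",cv2.resize(im[150:280,200:350,::-1],None,fx=4.6,fy=4.6,interpolation=cv2.INTER_CUBIC))
```

```text
top
tray 2046 0.08118682777926212 ((561.52392578125, -43.286949157714844), (197.52197265625, 151.3660125732422), 89.6832504272461)
plane [-0.0042 -0.0001  0.0809]
scene
tray 2504 0.08249133989813087 ((563.7030029296875, -41.45491027832031), (207.7787628173828, 154.73350524902344), 89.80501556396484)
plane [ 0.0002 -0.0013  0.082 ]
```

View pics/crop5.png

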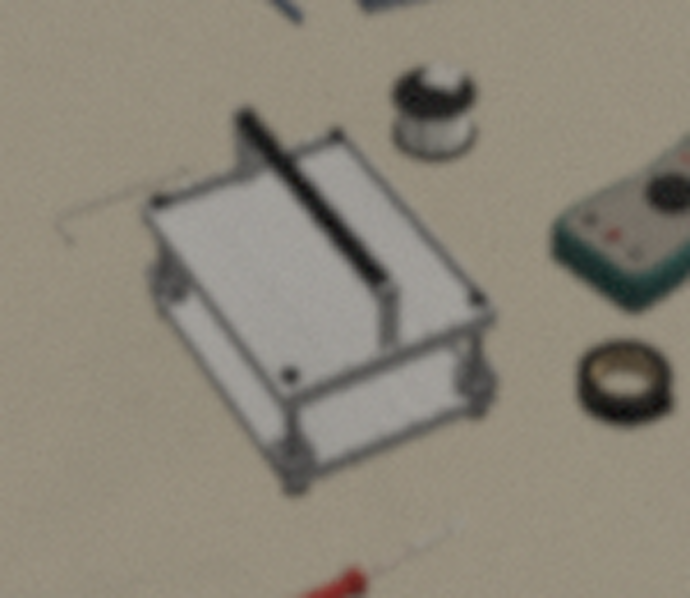

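View pics/top5.png

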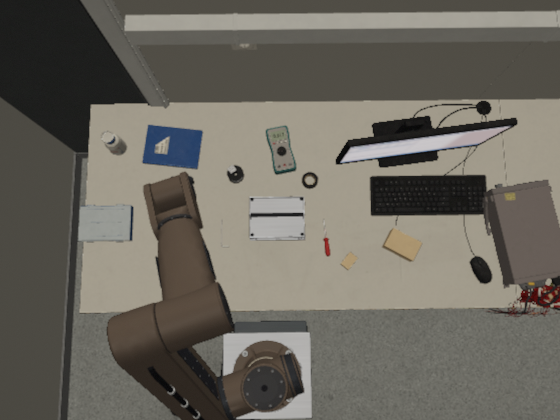

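The legged tray sits level in all four sockets, with its floor at 81–82 mm against an expected 81 mm. The gripper is clear and the bystanders are in place. I'm handing in.

```bash
python3 -c "
from rig import hand_in
print(hand_in())"
```

```text
the job is handed in; nothing more can be done
None
```

The middle-sized card box is flat in the low tray and the legged tray is stacked on top, level with all four legs home in the sockets; the job was handed in at about 19 s with the bystanders left where they were.

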